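Right the fallen capacitor and hold the gauge arm at its mark

ROBOT

A 6-joint arm with a two-finger parallel gripper is mounted at the origin on the work surface. World frame = base frame: x ahead of the robot, y to its left, z up, the work surface at z = 0. Lengths are in mm, angles in rad, forces in N, time in s.
With the tool pointing down it reaches from about 400 to 925 mm from the base axis. Payload 12.5 kg.
Tool frame: the origin (TCP) lies midway between the tips of the shut fingers; the grasp point (between the pads) lies env.grasp_offset behind it (env.grasp_offset is the distance from the TCP to the grasp point, in mm); x points along the fingers, y is the direction in which the jaws open and shut, and the axes are right-handed (so a half turn about x gives the same grasp; the last joint's range is limited). The gripper opens to 95 mm and grips with 3 to 60 N. Pads are 20 mm wide; open, the fingers measure 119 mm over their backs; the gripper's body (75 mm by 180 mm) begins 59 mm behind the grasp point.
Start: joints at [-1.276, 0.491, 1.559, -0, 1.092, -0.106], TCP at [243.871, -575.477, 214.661] pointing down, gripper open.
Joint ranges: [-3.1, 3.1], [-0.84, 2.19], [0.05, 2.79], [-1.13, 4.28], [0.06, 2.93], [-2.69, 2.69]. Speed limits (rad/s): [2.22, 2.22, 2.79, 3.14, 3.14, 3.14].

INTERFACE

Orientations are given as [roll, pitch, yaw] about the fixed x, y, z axes, in that order (R = Rz(yaw) Ry(pitch) Rx(roll)).
In Python, from cell import env gives the robot as it stands.
- The arm moves only by the tool apply_moves, never from a script. Its arguments are lists of equal length, an entry for each row: "offset": the shift along the world's x, y, z in units of 25 mm (1.0 is 25 mm), a list of three; "yaw": the turn about the world's z in units of 6 degrees (1.0 is 6 degrees); "jaw": the closure, from -1 (fully open) to 1 (shut), so that 0 is half open. A call has 1 to 20 rows; each row is the pose to reach, as a shift and turn from the pose measured when the call began; what a row does not reach only later rows make up. A row lasts 1/8 s, in which the tool goes at most 62.5 mm and 10.7 degrees, less where a joint would pass 70% of its speed; a pose out of reach is approached as far as the arm can. A call with a gripper value outside its range is refused whole. The fingers move at their own pace and stop on an object; the grip force is fixed at half the most. Time passes only in rows, so rows that repeat a pose let the fingers close. It gives the time, the measured TCP pose, the force and the opening at its end, in the units of the state.
- env.state(): the state, without advancing time (a new reading comes with each control period).
- env.read_camera(name): name is "scene" or "top"; returns a dict with "frame" (420x560x3 uint8, red, green, blue), "fx", "fy", "cx", "cy" (pixels), "distortion" ([k1, k2, p1, p2, k3] as OpenCV has them; the pictures are not rectified), "xyz" and "rotation" of the camera in the world. Camera axes: x right, y down, z forward; pixel columns grow to the right and rows downward; lengths in mm; the calibration is good to about 2 mm. A picture is of the moment at which its call begins. There is no depth.
- env.job_done(): hands the job in, once; it reports no verdict.
The state is a dict: "t": time; "joints": joint angles; "qvel": joint speeds; "tau": joint torques, N m; "eef_pos": TCP position; "tcp_rot": TCP orientation; "ft_force": force on the tool from outside, world axes, zero at the start; "moment": the same for the moment, N m; "opening": opening from 0.0 (shut) to 1.0 (fully open).
Only numpy, scipy, OpenCV 4.12 (cv2) and the standard library are available. Lean on these libraries where they do the work, as an engineer would, in place of code of your own. Each camera call takes 0.05 s, during which the arm holds its last target.

TASK

The row of salvaged capacitors is to be gauged: stand the fallen blue one upright on its base in its lane, between the yellow lines, and let go of it. Then push the gauge's red lock button all the way down so that it stays down, take hold of the black knob and draw the spring-loaded telescoping arm out until its orange pointer is over the red band on the white scale. Finish while still holding the knob there, since the arm springs back when let go, and leave the other capacitors and everything else on the bench standing where they are.

Things in the scene. Friction and masses are not known exactly. Their poses are not given: they have to be found in the camera images.
- fallen_center (a point): the fallen capacitor: blue-sleeved cylinder, 42 mm in diameter, 80 mm long, two 5 mm brass terminals on top, about 0.16 kg. Lies on the mat within about 20 degrees of the lane's line, top end towards the lane's +y. Point at its centre; its z axis runs from base to top (40 mm to either end) and must finally point up. Set down leaning up to 15 degrees and let go, it rocks upright by itself.
- lane: the lane: a fixed black rubber mat, 130 mm (x) by 580 mm (y, along the lane), 4 mm thick, with a yellow line along each long edge (inner edges 52 mm from the middle). Four places about 140 mm apart along y: three hold standing capacitors, one the fallen one. Origin at the middle of its underside, on the bench top.
- cap_a_center (a point): capacitor standing in the lane, a bystander: an upright cylinder 42 mm in diameter and 80 mm tall plus two 5 mm brass terminals on top, green sleeve. Point at its centre, half-way up.
- cap_b_center (a point): capacitor standing in the lane, a bystander: an upright cylinder 42 mm in diameter and 80 mm tall plus two 5 mm brass terminals on top, black sleeve. Point at its centre, half-way up.
- cap_c_center (a point): capacitor standing in the lane, a bystander: an upright cylinder 42 mm in diameter and 80 mm tall plus two 5 mm brass terminals on top, white sleeve. Point at its centre, half-way up.
- gauge: the fixed telescoping gauge: steel foot plate 100 mm (x) by 370 mm (y), 8 mm thick, with a grey housing 44 mm wide (x) and 170 mm long (y -165 to +5 mm), its top 40 mm above the bench. The arm slides out of the housing's +y end, along the gauge's +y axis. A white scale with black ticks every 10 mm lies along its +x side, top at 18 mm. Origin on the bench top, under the arm's centre line.
- gauge_arm (a joint): extension of the telescoping arm: 0 fully in (start), grows as it is drawn out along the gauge's +y, at most 0.130 m. Until the lock button is down it moves only about 1 mm. A spring draws it back in, with 3 N at 0 rising to 8 N at full stretch; released, it returns to 0.
- knob (a point): the black upright round post on the arm's end block, by which the arm is drawn out: 20 mm in diameter, 48 mm tall, from 37 to 85 mm above the bench (the end block under it is 34 mm in x by 30 mm in y). Point on its axis, 62 mm above the bench; it moves with the arm.
- pointer (a point): tip half of the orange pointer, a thin bar 3 mm wide along y that reaches from the end block over the white scale, 23 mm above the bench. It moves with the arm and has the knob's y in the gauge's frame.
- mark (a point): the red band clipped over the white scale: 10 mm wide along the gauge's y; point at the middle of its top. The arm is right when pointer and mark have the same y in the gauge's frame. It does not move during the job; the arm has to come out 45 to 110 mm.
- lock_top (a point): centre of the top face of the red lock button on the gauge's housing: 28 mm in diameter, its top 54 mm above the bench at the start. Pressed straight down.
- lock (a joint): how far the lock button is pressed: 0 up and locked (start), 0.010 m fully down. It is stiff (about 3.5 N), has no return spring, and stays where it is pushed; the arm is free from about 7 mm.
- tape_roll: bystander: roll of blue tape lying flat, 90 mm in diameter, 25 mm high, origin under its centre.
- cleaner: bystander: standing spray can, 52 mm in diameter, 150 mm tall, origin under its centre.
- driver: bystander: screwdriver lying on the bench.
- mug: bystander: white mug, 80 mm in diameter, 90 mm tall, origin under its centre.
- relay_box: bystander: small cardboard box 60 x 90 x 50 mm, origin under its centre.
Not all that is in view belongs to the job. What is shaped like the part that bears fallen_center but pink or turquoise is not meant.

How it is judged:
By the outcome, as a careful person would: the job done as asked, in the order asked, and still so for the second after the job is handed in, while the arm keeps its last pose, push and grip.
It also fails if it takes over 69 s, if anything falls off the work surface, if the arm or the gripper's body presses on something with over 40 N, if the wrist force passes 120 N, or if a joint passes its speed limit or range.

## Working session

There is one attempt and no reset: what is moved stays moved. The work goes in short steps, Python scripts to look and compute and a tool call to move; the robot and the scene stay as the last step left them, time stands still between calls to the robot, and variables do not carry over. Pictures are saved under pics/ and viewed, and the job is handed in when it is done.

Besides the shell and the picture viewer there is one more tool, called after "Request:" as a command line: name --pt "numbers of a row" for each row, then --argument value for the rest. apply_moves: Moves the arm, as the interface text tells. Its arguments: {"type":"object","properties":{"offset":{"type":"array"},"yaw":{"type":"array"},"jaw":{"type":"array"}},"required":["offset","yaw","jaw"]}

```bash
ls; mkdir -p pics; python3 - <<'E'
from cell import env
import cv2
print(env.state(), env.grasp_offset)
for n in ("scene","top"):
    c=env.read_camera(n); cv2.imwrite(f"pics/{n}0.png",c["frame"][:,:,::-1])
    print(n,{k:v for k,v in c.items() if k!="frame"})
E
```

```text
pics
{'t': 0.0, 'joints': array([-1.27560760e+00,  4.91577916e-01,  1.55948111e+00, -6.30550344e-07,
        1.09171592e+00, -1.05608309e-01]), 'qvel': array([ 0.00106611,  0.00094975,  0.00026675,  0.00086137, -0.00033305,
        0.00109634]), 'tau': array([-2.31212704e-03, -6.12643147e+01, -2.58183485e+01,  6.92591001e-02,
        4.82590136e-02, -1.07377684e-04]), 'eef_pos': array([ 243.78403643, -575.20837513,  214.03944913]), 'tcp_rot': array([-1.67593164,  1.56961403,  1.86645833]), 'ft_force': array([-0.36699857,  0.65077009,  0.83368004]), 'moment': array([ 0.01371417, -0.0202328 ,  0.01727204]), 'opening': 1.001238675082907} 18.8
scene {'fx': 459.56465949024175, 'fy': 459.56465949024175, 'cx': 278.6094447203889, 'cy': 215.46534744848975, 'distortion': array([-0.08291783,  0.        ,  0.        ,  0.        ,  0.        ]), 'xyz': array([ 911.48029443,  746.20540507, 1008.92355793]), 'rotation': array([-2.40488554e+00, -1.23634368e-03,  2.61971464e+00])}
top {'fx': 511.86283045609, 'fy': 511.86283045609, 'cx': 277.2549375366115, 'cy': 208.3115738061473, 'distortion': array([-0.0908581,  0.       ,  0.       ,  0.       ,  0.       ]), 'xyz': array([3.94103990e+02, 5.73585527e-01, 1.49821073e+03]), 'rotation': array([-3.08153461, -0.00451547, -1.58876465])}
```

View pics/scene0.png

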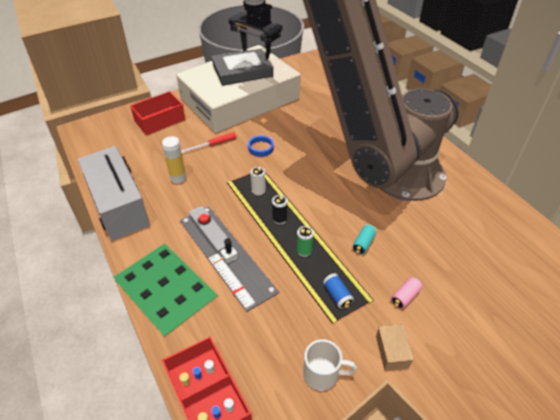

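View pics/top0.png

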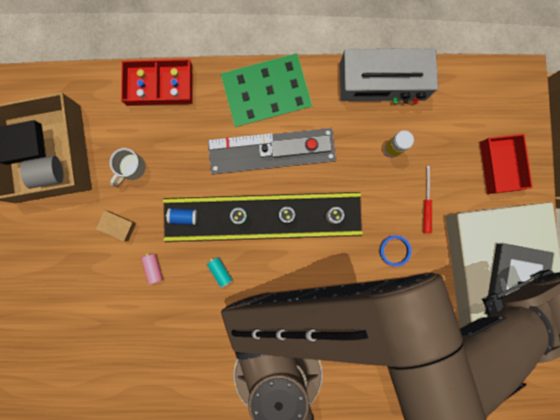

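The top view shows the lane at (262,217), and the fallen blue capacitor at (182,216) at its +y end. Three capacitors stand at (238,216), (287,214) and (336,215). The gauge is at (272,148). The pink (152,268) and turquoise (220,272) cylinders lie outside the lane and aren't meant. Next I'll enlarge.

```bash
cat > h.py <<'E'
import numpy as np,cv2
from scipy.spatial.transform import Rotation as R
from cell import env
def cam(n):
    c=env.read_camera(n); c["K"]=np.array([[c["fx"],0,c["cx"]],[0,c["fy"],c["cy"]],[0,0,1.]]); c["R"]=R.from_euler("xyz",c["rotation"]).as_matrix(); return c
def ray(c,p):
    u=cv2.undistortPoints(np.array([[p]],float),c["K"],c["distortion"])[0,0]
    return c["R"]@np.array([u[0],u[1],1.])
def atz(c,p,z):
    d=ray(c,p); return c["xyz"]+d*(z-c["xyz"][2])/d[2]
def tri(cs,ps):
    A=np.zeros((3,3));b=np.zeros(3)
    for c,p in zip(cs,ps):
        d=ray(c,p);d/=np.linalg.norm(d);M=np.eye(3)-np.outer(d,d);A+=M;b+=M@c["xyz"]
    x=np.linalg.solve(A,b); 
    return x,[float(np.linalg.norm(np.cross(x-c["xyz"],ray(c,p)/np.linalg.norm(ray(c,p))))) for c,p in zip(cs,ps)]
def proj(c,X):
    Rt=c["R"].T; t=-Rt@c["xyz"]
    return cv2.projectPoints(np.array(X,float).reshape(-1,1,3),cv2.Rodrigues(Rt)[0],t,c["K"],c["distortion"])[0][:,0]
def crop(c,x,y,w,h,s,fn,step=10):
    im=cv2.resize(c["frame"][y:y+h,x:x+w,::-1],None,fx=s,fy=s,interpolation=cv2.INTER_CUBIC)
    for k in range(-(-x//step)*step,x+w,step):
        X=int((k+.5-x)*s);cv2.line(im,(X,0),(X,6),(0,255,255),1);cv2.putText(im,str(k),(X-10,16),0,.35,(0,255,255),1)
    for k in range(-(-y//step)*step,y+h,step):
        Y=int((k+.5-y)*s);cv2.line(im,(0,Y),(6,Y),(0,255,255),1);cv2.putText(im,str(k),(8,Y+4),0,.35,(0,255,255),1)
    cv2.imwrite("pics/"+fn,im)
E
python3 - <<'E'
from h import *
t=cam("top");s=cam("scene")
crop(t,155,185,110,65,7,"t_blue.png");crop(t,200,120,140,60,5.7,"t_gauge.png")
crop(s,285,215,95,110,5.4,"s_blue.png");crop(s,175,195,110,115,5.2,"s_gauge.png")
E
```

```text
(no output)
```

View pics/t_blue.png

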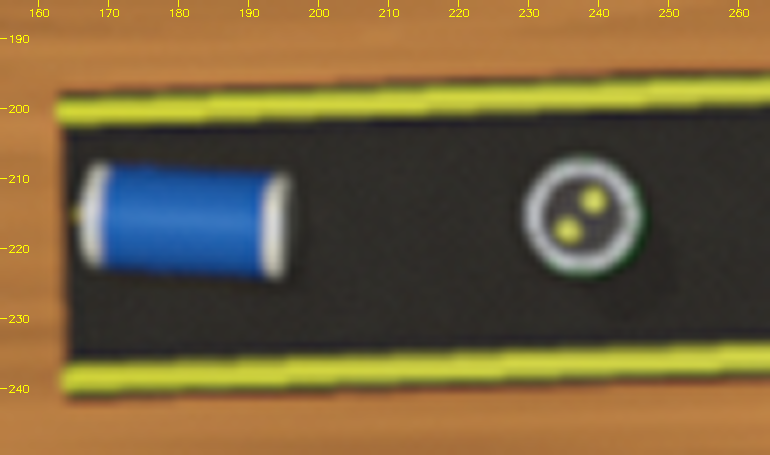

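View pics/t_gauge.png

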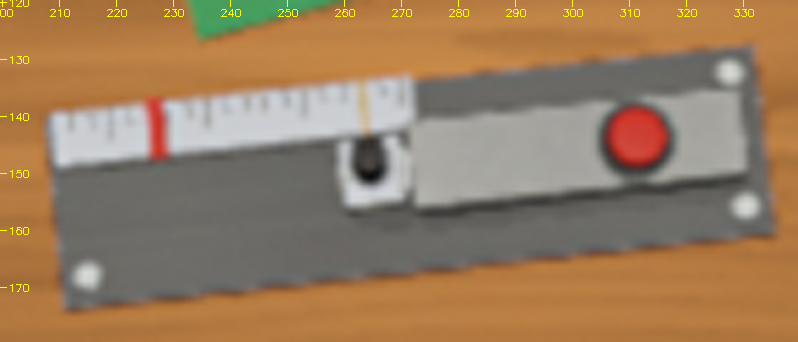

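View pics/s_blue.png

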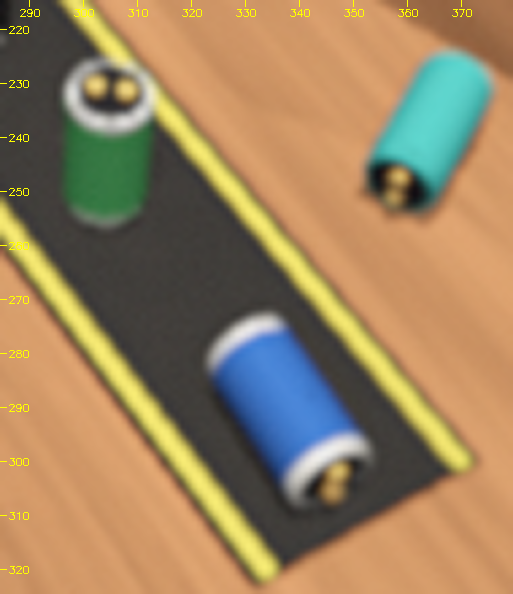

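View pics/s_gauge.png

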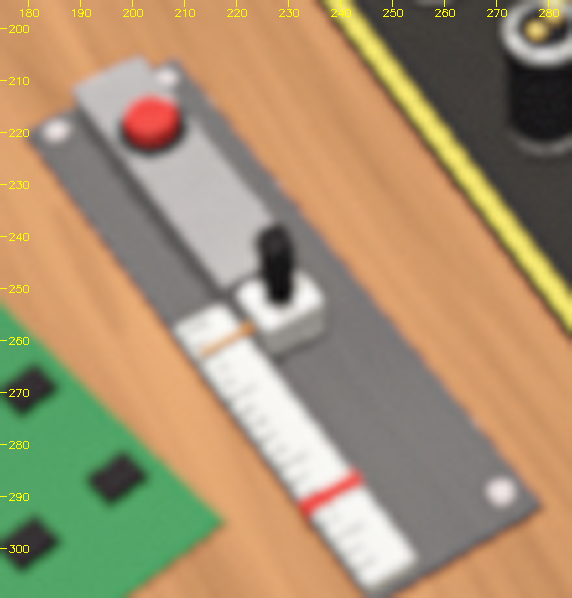

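```bash
python3 - <<'E'
from h import *
np.set_printoptions(precision=1,suppress=True)
t=cam("top");s=cam("scene")
A=atz(t,(195.0,217),25);B=atz(t,(167.3,215.3),25);print("blue base,top",A,B,np.linalg.norm(A-B))
print("blue edges",atz(t,(181,209),25),atz(t,(181,223.5),25))
print("terminals tri",tri([t,s],[(165.3,215),(346,304)]))
for z in(0,4): print("lane corners z",z,[atz(t,p,z) for p in((163,197.5),(164,241.5))])
print("mat scene",[atz(s,p,4) for p in((371,300),(334,321))])
print("cap a top z",tri([t,s],[(237.7,215),(305,230.5)]), atz(t,(237.7,215),84))
print("lock",tri([t,s],[(311.2,143.2),(203.5,217)]),atz(t,(311.2,143.2),54))
print("knob",tri([t,s],[(264.5,145.5),(227,239.5)]),atz(t,(264.5,145.5),85))
print("mark",tri([t,s],[(227,142),(239,288.5)]),atz(t,(227,142),18.5))
print("pointer",tri([t,s],[(263.7,137),(219,259)]),atz(t,(263.7,137),23))
print("scale edge",atz(t,(208.5,139.5),18),atz(t,(271.5,133),18))
print("plate",[atz(t,p,8) for p in((208.5,139.5),(331.5,127.8),(335.5,160.5),(211.5,173.5))])
r=R.from_euler("xyz",env.state()["tcp_rot"]).as_matrix();print(r)
u=(B-A)/np.linalg.norm(B-A)
# model reproj
n=np.array([-u[1],u[0],0])
for e in(A,B):
    ring=[e+21*(np.cos(a)*n+np.sin(a)*np.array([0,0,1])) for a in np.linspace(0,2*np.pi,9)[:-1]]
    print(proj(s,ring).tolist())
E
```

```text
blue base,top [461.6 230.1  25. ] [467.9 310.5  25. ] 80.64484336148685
blue edges [485.5 270.5  25. ] [443.6 270.8  25. ]
terminals tri (array([469.5, 314.7,  29.5]), [1.0309282506946762, 1.0309282506947652])
lane corners z 0 [array([521.9, 328.2,   0. ]), array([392.5, 326. ,   0. ])]
lane corners z 4 [array([521.6, 327.4,   4. ]), array([392.5, 325.1,   4. ])]
mat scene [array([396.8, 325.3,   4. ]), array([512.4, 327.5,   4. ])]
cap a top z (array([461.3, 102.7,  87.9]), [1.0792249843345594, 1.079224984334578]) [462.4 102.4  84. ]
lock (array([ 664.5, -107.3,   51.1]), [1.425430834258291, 1.4254308342582438]) [ 665.3 -107.7   54. ]
knob (array([652.9,  26.2,  86.2]), [2.229402361114922, 2.2294023611148006]) [655.1  25.1  85. ]
mark (array([677.6, 136.4,  21.5]), [1.8291533105279643, 1.8291533105280888]) [679.8 135.8  18.5]
pointer (array([686.3,  30.3,  29.4]), [4.626519317360224, 4.6265193173602155]) [691.7  28.1  23. ]
scale edge [688.4 190.   18. ] [704.2   5.2  18. ]
plate [array([690.4, 191.3,   8. ]), array([ 719.1, -172.4,    8. ]), array([ 621.4, -181.5,    8. ]), array([589.2, 183.2,   8. ])]
[[-0.   0.4 -0.9]
 [ 0.  -0.9 -0.4]
 [-1.  -0.  -0. ]]
[[336.71625751888416, 276.1194797039695], [335.1971023282925, 273.6564536149102], [330.3607348484819, 274.3364502401631], [325.0696827839603, 277.80579225538605], [322.5230855538271, 281.96571101409535], [324.18036783101803, 284.3366767883991], [328.97369890115624, 283.5957483725547], [334.1265979331324, 280.2184843873189]]
[[352.99456422611877, 300.28488401249393], [351.60567242882246, 298.00493166611636], [346.7049468044499, 298.9146285007493], [341.1909497985582, 302.52346088829415], [338.4026304220446, 306.6450960116824], [339.9422441964483, 308.82498886590145], [344.80198139652623, 307.8577588487909], [350.16522500854137, 304.3490072210251]]
```

The lone blue candidate in the lane lies with its base at (461.6, 230.1, 25) and its top at (467.9, 310.5, 25). That makes it 80.6 mm long, with the terminals at the +y end triangulated to z≈29, which fits the description. The pink and turquoise ones lie off the mat. The gauge is turned about +4.7°, and the arm needs to come out about 108 mm. I'm moving above the grasp point near the capacitor's top.

Request:
apply_moves --pt "10.2 6 0" --pt "10.2 6 0" --pt "10.2 13 0" --pt "10.2 13 0" --pt "10.2 13 0" --pt "10.2 13 0" --pt "10.2 13 0" --pt "10.2 13 0" --pt "10.2 13 0" --pt "8.9 34.76 0" --pt "8.9 34.76 0" --pt "8.9 34.76 0" --pt "8.9 34.76 0" --pt "8.9 34.76 0" --pt "8.9 34.76 0" --pt "8.9 34.76 0" --pt "8.9 34.76 0" --pt "8.9 34.76 0" --pt "8.9 34.76 0" --pt "8.9 34.76 0" --yaw '[1, 2, 3, 4, 5, 5, 5, 5, 5, 6, 7, 8, 9, 10, 10.4, 10.4, 10.4, 10.4, 10.4, 10.4]' --jaw '[-1, -1, -1, -1, -1, -1, -1, -1, -1, -1, -1, -1, -1, -1, -1, -1, -1, -1, -1, -1]'

```text
t: 2.8
eef_pos: [466.8, 292.4, 214.2]
tcp_rot: [-0.958, 1.57, -2.61]
ft_force: [-0.1, 0.2, 0.7]
opening: 0.997
```

```bash
cat >> h.py <<'E'
def st():
    s=env.state(); r=R.from_euler("xyz",s["tcp_rot"]).as_matrix()
    print("t",round(s["t"],2),"tcp",s["eef_pos"].round(1),"jawang",round(float(np.degrees(np.arctan2(r[1,1],r[0,1]))),2),"down",r[:,0].round(3),"F",s["ft_force"].round(1),"open",round(s["opening"],3)); return s
E
python3 - <<'E'
from h import *
st(); t=cam("top"); s=cam("scene"); cv2.imwrite("pics/t1.png",t["frame"][:,:,::-1]); crop(s,250,180,140,150,4,"s1.png")
E
```

```text
t 2.8 tcp [466.8 292.4 214.2] jawang -4.7 down [-0.001 -0.    -1.   ] F [-0.1  0.2  0.7] open 0.997
```

Request:
apply_moves --pt "0 0.04 -2" --pt "0 0.04 -4" --pt "0 0.04 -6" --pt "0 0.04 -7" --pt "0 0.04 -7.8" --pt "0 0.04 -7.8" --pt "0 0.04 -7.8" --yaw '[0, 0, 0, 0, 0, 0, 0]' --jaw '[-1, -1, -1, -1, -1, -1, -1]'

```text
t: 3.78
eef_pos: [467.5, 292.6, 20.3]
tcp_rot: [2.125, 1.57, 0.47]
ft_force: [0.9, 0.2, -0.2]
opening: 0.998
```

```bash
python3 - <<'E'
from h import *
st(); s=cam("scene"); crop(s,250,180,140,150,4,"s2.png")
E
```

```text
t 3.77 tcp [467.5 292.6  20.3] jawang -4.81 down [ 0.  0. -1.] F [ 0.9  0.2 -0.2] open 0.998
```

View pics/s2.png

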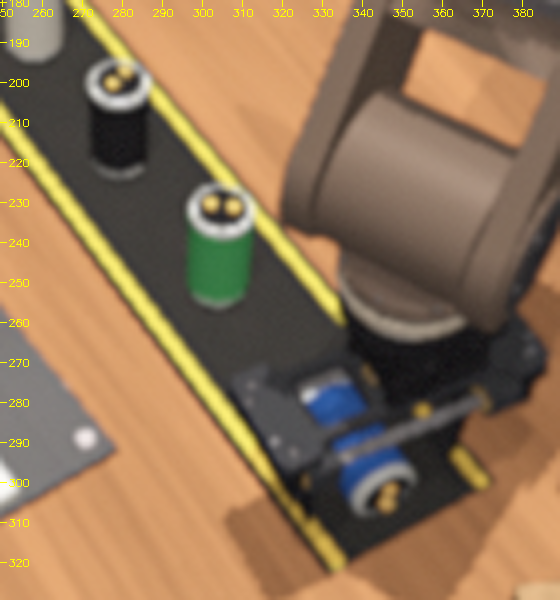

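The fingers straddle the blue can cleanly, with its top cap at (345,300) just beyond the jaw. I'll lower the rest of the way and close.

Request:
apply_moves --pt "0 0.04 -0.3" --pt "0 0.04 -0.52" --pt "0 0.04 -0.52" --pt "0 0.04 -0.52" --pt "0 0.04 -0.52" --pt "0 0.04 -0.52" --pt "0 0.04 -0.52" --pt "0 0.04 -0.52" --pt "0 0.04 -0.52" --yaw '[0, 0, 0, 1, 1, 1, 1, 1, 1]' --jaw '[-1, -1, -1, 1, 1, 1, 1, 1, 1]'

```text
t: 4.95
eef_pos: [467.4, 293.8, 7.5]
tcp_rot: [2.157, 1.57, 0.607]
ft_force: [-0.9, -0.7, -1.0]
opening: 0.443
```

```bash
python3 - <<'E'
from h import *
st()
E
```

```text
t 4.95 tcp [467.4 293.8   7.5] jawang 1.19 down [ 0.001  0.001 -1.   ] F [-0.9 -0.7 -1. ] open 0.443
```

Request:
apply_moves --pt "0 0 0.5" --pt "0 0 1" --pt "0 0 1.6" --pt "0 0 2.4" --pt "0 0 2.4" --pt "0 0 2.4" --pt "0 0 2.4" --yaw '[0, 0, 0, 0, 0, 0, 0]' --jaw '[1, 1, 1, 1, 1, 1, 1]'

```text
t: 5.82
eef_pos: [467.2, 293.7, 66.9]
tcp_rot: [-1.844, 1.571, 2.89]
ft_force: [-0.2, -0.3, -1.3]
opening: 0.449
```

```bash
python3 - <<'E'
from h import *
st(); s=cam("scene"); crop(s,250,180,140,150,4,"s3.png")
E
```

```text
t 5.83 tcp [467.2 293.7  66.9] jawang 1.19 down [-0.  0. -1.] F [-0.2 -0.3 -1.3] open 0.449
```

View pics/s3.png

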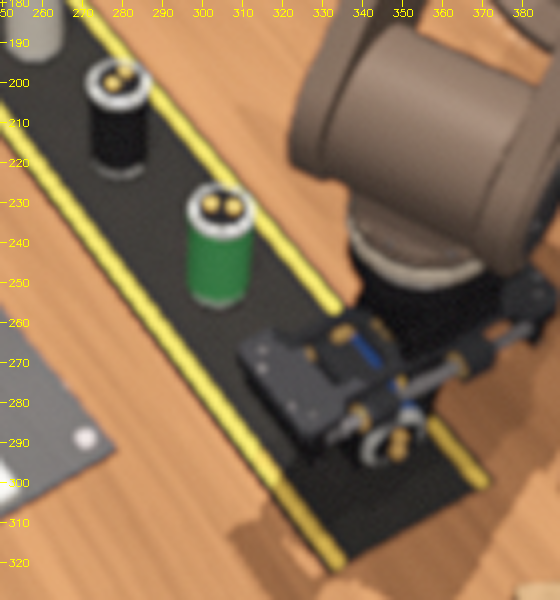

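```bash
python3 - <<'E'
from h import *
s=cam("scene"); crop(s,310,255,70,60,11,"s3b.png",5)
G=np.array([467.2,293.7,85.7])
for th in range(0,91,15):
    a=np.radians(th);u=np.array([-.02*np.cos(a),np.cos(a),np.sin(a)])
    T=G+18*u; n=np.array([0,-np.sin(a),np.cos(a)])
    print(th,proj(s,[T,T+21*n,T-21*n,T+[21,0,0],T-[21,0,0],T-80*u]).round(0).tolist())
E
```

```text
0 [[349.0, 290.0], [350.0, 285.0], [348.0, 295.0], [342.0, 294.0], [356.0, 286.0], [330.0, 267.0]]
15 [[349.0, 289.0], [349.0, 282.0], [350.0, 295.0], [342.0, 293.0], [357.0, 285.0], [330.0, 271.0]]
30 [[349.0, 287.0], [347.0, 280.0], [351.0, 295.0], [342.0, 291.0], [356.0, 284.0], [331.0, 276.0]]
45 [[349.0, 286.0], [346.0, 277.0], [352.0, 294.0], [341.0, 289.0], [356.0, 282.0], [333.0, 282.0]]
60 [[348.0, 284.0], [344.0, 276.0], [352.0, 292.0], [340.0, 288.0], [355.0, 280.0], [335.0, 288.0]]
75 [[347.0, 282.0], [342.0, 275.0], [352.0, 290.0], [339.0, 286.0], [354.0, 278.0], [338.0, 293.0]]
90 [[346.0, 280.0], [341.0, 274.0], [351.0, 287.0], [338.0, 284.0], [353.0, 277.0], [342.0, 299.0]]
```

View pics/s3b.png

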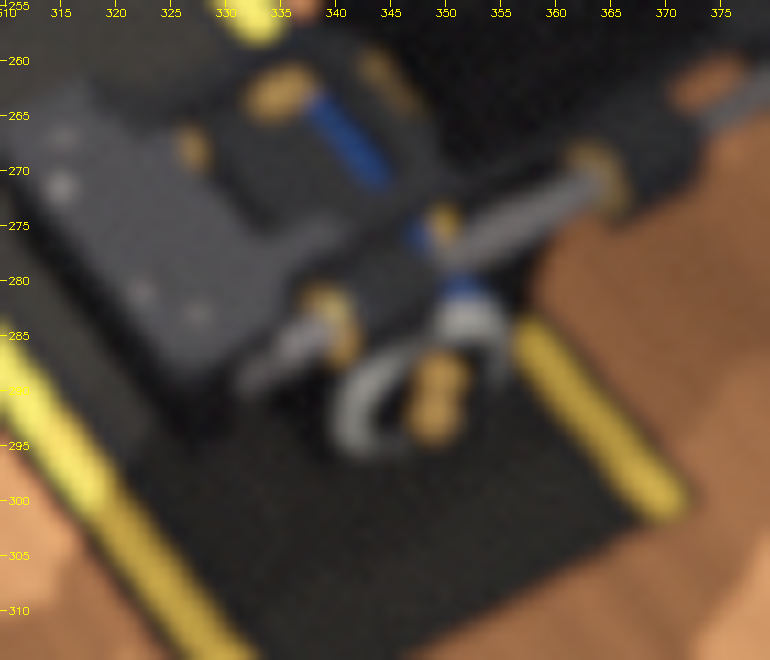

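The grip holds the can level without swinging, since its end ring projects as the 0° case. So I'll tip it about its base edge on the mat, starting with the first half of the arc.

Request:
apply_moves --pt "0 0 -1.2" --pt "0 0 -2" --pt "0 0 -2.42" --pt "0 0 -2.42" --pt "0 -0.08 -2.2" --pt "0 -0.185 -1.98" --pt "0 -0.31 -1.78" --pt "0 -0.44 -1.59" --pt "0 -0.6 -1.42" --pt "0 -0.76 -1.25" --pt "0 -0.95 -1.11" --pt "0 -1.14 -0.97" --pt "0 -1.14 -0.97" --yaw '[0, 0, 0, 0, 0, 0, 0, 0, 0, 0, 0, 0, 0]' --jaw '[1, 1, 1, 1, 1, 1, 1, 1, 1, 1, 1, 1, 1]'

```text
t: 7.55
eef_pos: [467.4, 264.9, 42.9]
tcp_rot: [2.582, 1.571, 1.032]
ft_force: [0.8, -0.3, -1.2]
opening: 0.436
```

```bash
python3 - <<'E'
from h import *
q=st(); s=cam("scene"); crop(s,300,235,80,75,8,"s4.png",5)
G=q["eef_pos"]+[0,0,18.8]
for th in range(0,91,15):
    a=np.radians(th);u=np.array([-.02*np.cos(a),np.cos(a),np.sin(a)])
    T=G+16*u; n=np.array([0,-np.sin(a),np.cos(a)])
    print(th,proj(s,[T,T+21*n,T-21*n,T+[21,0,0],T-[21,0,0],T-80*u]).round(0).tolist())
E
```

```text
t 7.55 tcp [467.4 264.9  42.9] jawang 1.16 down [ 0.  0. -1.] F [ 0.8 -0.3 -1.2] open 0.436
0 [[341.0, 286.0], [342.0, 282.0], [340.0, 291.0], [334.0, 290.0], [348.0, 283.0], [322.0, 264.0]]
15 [[341.0, 285.0], [340.0, 279.0], [341.0, 291.0], [334.0, 289.0], [348.0, 282.0], [322.0, 268.0]]
30 [[341.0, 284.0], [339.0, 277.0], [342.0, 291.0], [333.0, 288.0], [348.0, 280.0], [323.0, 273.0]]
45 [[340.0, 282.0], [337.0, 275.0], [343.0, 290.0], [333.0, 286.0], [347.0, 279.0], [325.0, 279.0]]
60 [[339.0, 281.0], [336.0, 273.0], [343.0, 289.0], [332.0, 284.0], [346.0, 277.0], [328.0, 285.0]]
75 [[339.0, 279.0], [334.0, 272.0], [343.0, 287.0], [331.0, 283.0], [346.0, 276.0], [331.0, 291.0]]
90 [[338.0, 278.0], [333.0, 272.0], [342.0, 284.0], [330.0, 282.0], [345.0, 274.0], [334.0, 296.0]]
```

View pics/s4.png

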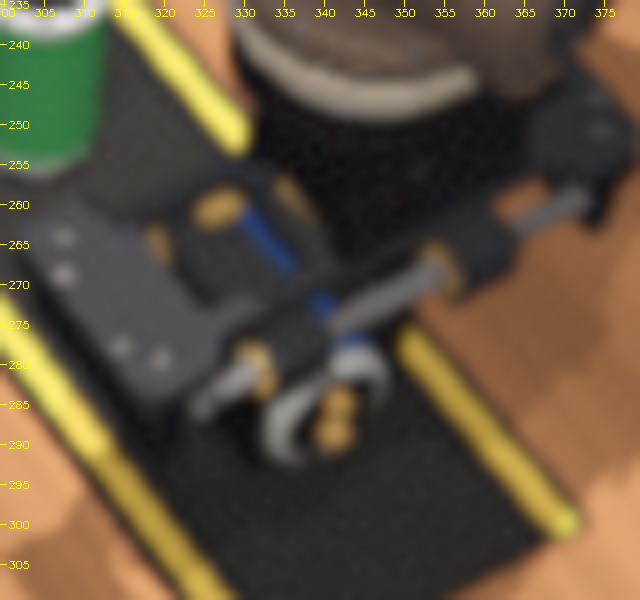

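The ring still projects as about 0–15°, so the can was simply lifted. Grip friction holds it level, and the mat can only push its base the wrong way. I'll ease the squeeze slowly so gravity swings the base down about the jaw axis.

Request:
apply_moves --pt "0 0 0" --pt "0 0 0" --pt "0 0 0" --pt "0 0 0" --yaw '[0, 0, 0, 0]' --jaw '[0.5, 0.3, 0.2, 0.17]'

```text
t: 8.1
eef_pos: [467.3, 265.1, 42.7]
tcp_rot: [-2.671, 1.571, 2.062]
ft_force: [0.5, 0.9, -1.2]
opening: 0.44
```

```bash
python3 - <<'E'
from h import *
q=st(); s=cam("scene"); crop(s,300,235,80,75,8,"s5.png",5)
E
```

```text
t 8.1 tcp [467.3 265.1  42.7] jawang 1.17 down [-0.  0. -1.] F [ 0.5  0.9 -1.2] open 0.44
```

View pics/s5.png

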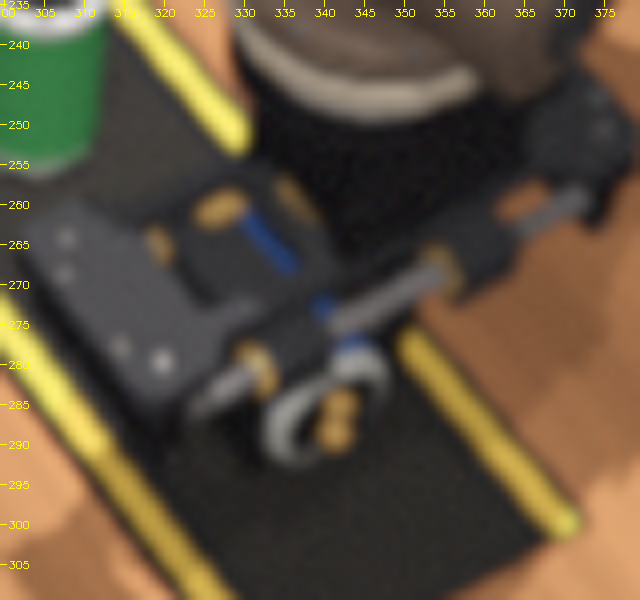

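Request:
apply_moves --pt "0 0 0" --pt "0 0 0" --pt "0 0 0" --yaw '[0, 0, 0]' --jaw '[0.15, 0.13, 0.12]'

```text
t: 8.52
eef_pos: [467.3, 265.1, 42.7]
tcp_rot: [-2.674, 1.571, 2.059]
ft_force: [-1.2, 1.0, -1.3]
opening: 0.44
```

```bash
python3 - <<'E'
from h import *
q=st(); s=cam("scene"); crop(s,300,235,80,75,8,"s6.png",5)
E
```

```text
t 8.53 tcp [467.3 265.1  42.7] jawang 1.17 down [-0.  0. -1.] F [-1.2  1.  -1.3] open 0.44
```

View pics/s6.png

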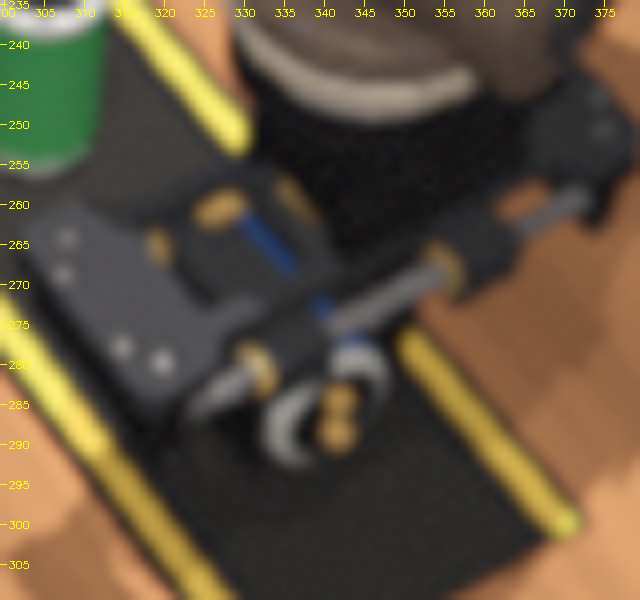

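The blue strip and ring have shifted a little, so it seems to be starting to give. I'll ease slightly more.

Request:
apply_moves --pt "0 0 0" --pt "0 0 0" --yaw '[0, 0]' --jaw '[0.12, 0.115]'

```text
t: 8.82
eef_pos: [467.4, 265.1, 42.8]
tcp_rot: [2.531, 1.571, 0.981]
ft_force: [-0.7, -0.8, -0.2]
opening: 0.439
```

```bash
python3 - <<'E'
from h import *
q=st(); s=cam("scene"); crop(s,300,235,80,75,8,"s7.png",5)
E
```

```text
t 8.82 tcp [467.4 265.1  42.8] jawang 1.17 down [ 0.  0. -1.] F [-0.7 -0.8 -0.2] open 0.439
```

View pics/s7.png

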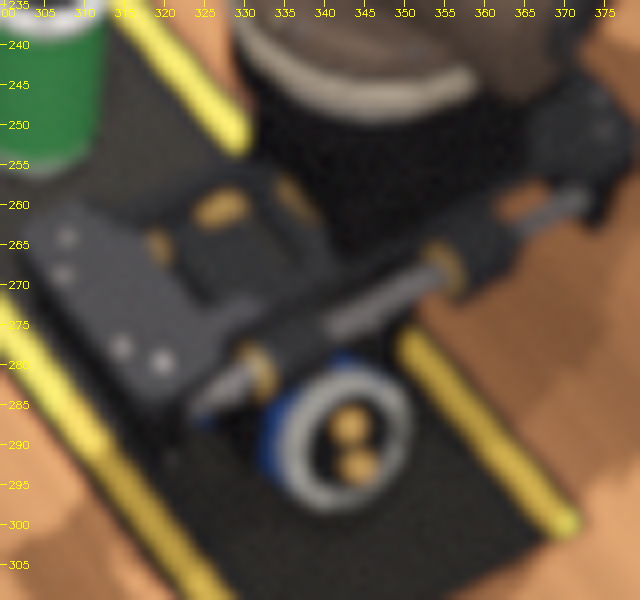

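```bash
cat > fit.py <<'E'
from h import *
from scipy.optimize import least_squares
def fit(s,pts,x0):
    pts=np.array(pts,float)
    def ring(p):
        x,y,z,th=p;u=np.array([0,np.cos(th),np.sin(th)]);n=np.array([0,-np.sin(th),np.cos(th)])
        return proj(s,[np.array([x,y,z])+21*(np.cos(a)*n+np.sin(a)*np.array([1,0,0])) for a in np.linspace(0,2*np.pi,90)])
    def f(p):
        r=ring(p);return np.r_[[np.min(np.linalg.norm(r-q,axis=1)) for q in pts],(p[0]-x0[0])/3]
    best=min((least_squares(f,[x0[0],x0[1],x0[2],np.radians(t)],diff_step=1e-4,x_scale=[5,5,5,.3]) for t in(15,45,70,90)),key=lambda r:r.cost)
    p=best.x; th=p[3];T=p[:3];u=np.array([0,np.cos(th),np.sin(th)]);n=np.array([0,-np.sin(th),np.cos(th)])
    print("T",T.round(1),"th",np.degrees(th).round(1),"cost",best.cost.round(2),"base",(T-80*u).round(1),"low corner",(T-80*u-21*n).round(1))
    return p
E
python3 - <<'E'
from fit import *
s=cam("scene"); st()
crop(s,325,272,35,33,20,"s8.png",5)
fit(s,[(333.5,291),(340,298.3),(351,286),(345,280),(334.5,296),(349,294),(349,282)],[467,280,70])
E
```

```text
t 8.93 tcp [467.4 265.1  42.8] jawang 1.17 down [ 0.  0. -1.] F [0.  0.5 0. ] open 0.443
T [468.4 289.8  62.1] th 45.5 cost 6.24 base [468.4 233.7   5.1] low corner [468.4 248.7  -9.6]
```

View pics/s8.png

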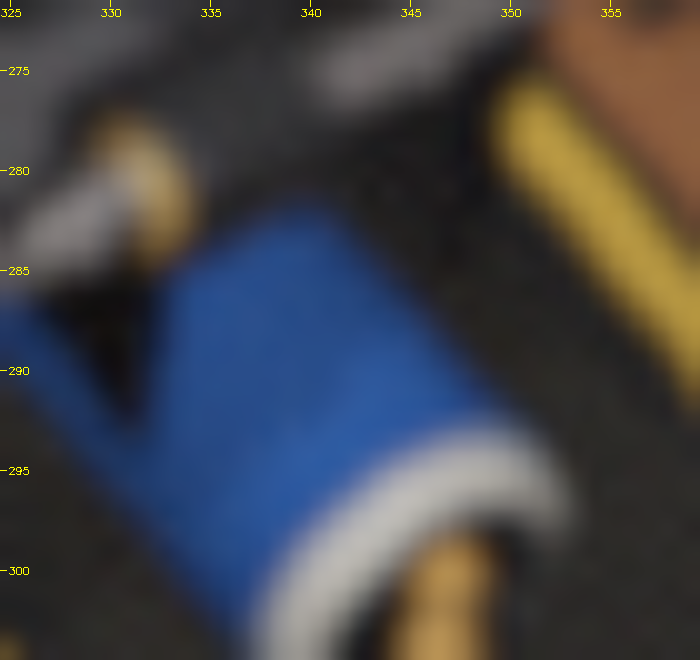

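The ring was seen mid-fall: it swung, but also slid out. I'll look at where it lies now.

```bash
python3 - <<'E'
from fit import *
s=cam("scene"); st()
crop(s,295,235,95,95,6,"s9.png",5)
t=cam("top");crop(t,150,180,110,75,7,"t9.png",5)
E
```

```text
t 8.97 tcp [467.4 265.1  42.8] jawang 1.17 down [ 0.  0. -1.] F [-0.4 -0.6  0.7] open 0.44
```

View pics/s9.png

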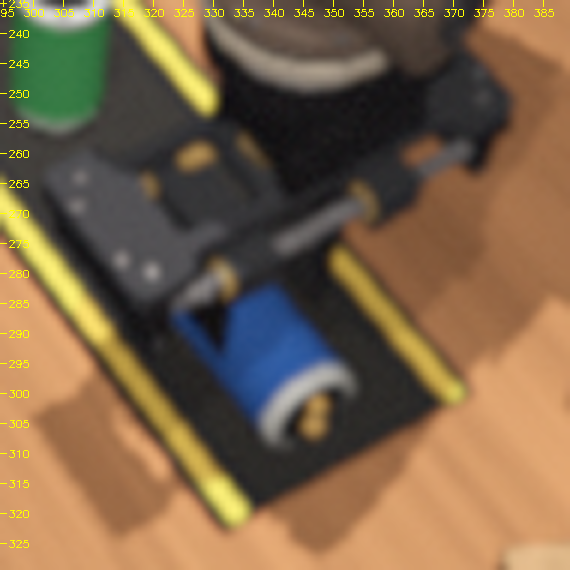

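View pics/t9.png

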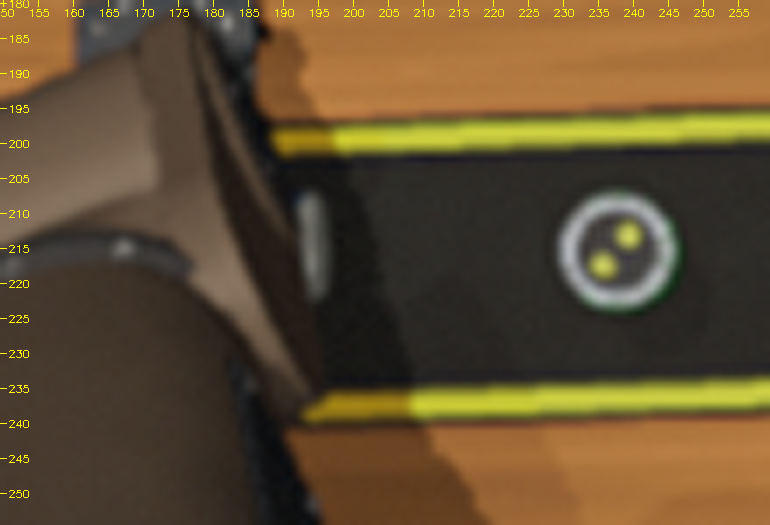

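Request:
apply_moves --pt "0 0 0.3" --pt "0 0 0.3" --pt "0 0.7 0.3" --pt "0 1.36 0" --pt "0 1.36 -0.7" --pt "0 1.36 -1.2" --pt "0 1.36 -1.39" --pt "0 1.36 -1.39" --pt "0 1.36 -1.39" --pt "0 1.36 -1.39" --pt "0 1.36 -1.39" --pt "0 1.36 -1.39" --yaw '[0, 0, 0, 0, 0, 0, 0, 0, 0, 0, 0, 0]' --jaw '[-0.5, -0.7, -0.7, -0.7, -0.7, -0.7, -0.7, -0.7, 0.5, 0.5, 0.5, 0.5]'

```text
t: 10.52
eef_pos: [467.4, 299.1, 8.2]
tcp_rot: [2.297, 1.57, 0.747]
ft_force: [0.3, 0.7, 0.2]
opening: 0.487
```

```bash
python3 - <<'E'
from fit import *
s=cam("scene"); st()
crop(s,295,235,95,95,6,"s10.png",5)
E
```

```text
t 10.57 tcp [467.4 299.1   8.2] jawang 1.17 down [ 0.  0. -1.] F [-0.8 -0.4  0.4] open 0.446
```

View pics/s10.png

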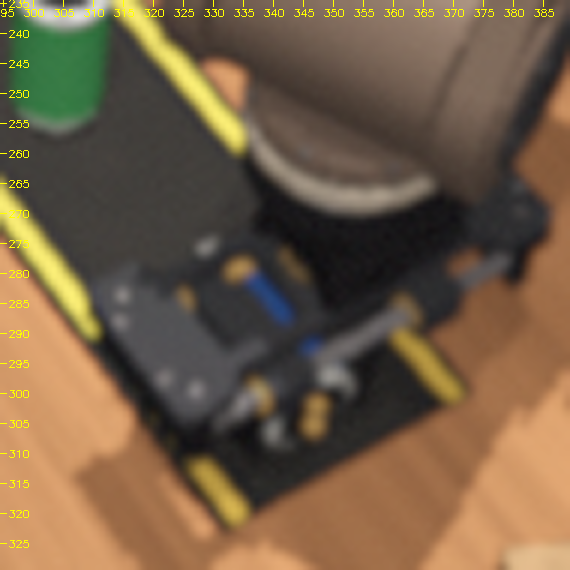

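Request:
apply_moves --pt "0 0 0.5" --pt "0 0 1" --pt "0 0 1.6" --pt "0 0 1.6" --pt "0 0 1.6" --pt "0 0 1.6" --pt "0 0 1.6" --yaw '[0, 0, 0, 0, 0, 0, 0]' --jaw '[0.5, 0.5, 0.5, 0.5, 0.15, 0.125, 0.125]'

```text
t: 11.45
eef_pos: [467.2, 299.0, 47.8]
tcp_rot: [-1.455, 1.57, -3.005]
ft_force: [0.1, -0.2, -1.5]
opening: 0.439
```

```bash
python3 - <<'E'
from fit import *
s=cam("scene"); st()
crop(s,310,245,70,70,8,"s11.png",5)
E
```

```text
t 11.5 tcp [467.2 299.1  47.8] jawang 1.17 down [-0. -0. -1.] F [ 0.7 -0.1 -1.1] open 0.44
```

View pics/s11.png

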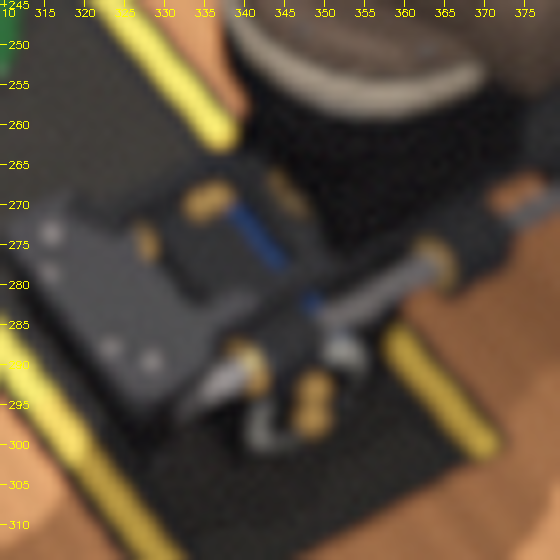

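Still held. I'll use a finer loosening pulse, re-tightening in the same call.

Request:
apply_moves --pt "0 0 0" --pt "0 0 0" --pt "0 0 0" --yaw '[0, 0, 0]' --jaw '[0.12, 0.118, 0.2]'

```text
t: 11.88
eef_pos: [467.4, 299.2, 48.0]
tcp_rot: [2.538, 1.57, 0.988]
ft_force: [0.4, 0.6, -0.4]
opening: 0.439
```

```bash
python3 - <<'E'
from fit import *
s=cam("scene"); st()
crop(s,310,245,70,70,8,"s12.png",5)
E
```

```text
t 11.93 tcp [467.4 299.2  48. ] jawang 1.17 down [ 0.  0. -1.] F [0.4 0.3 1.3] open 0.434
```

View pics/s12.png

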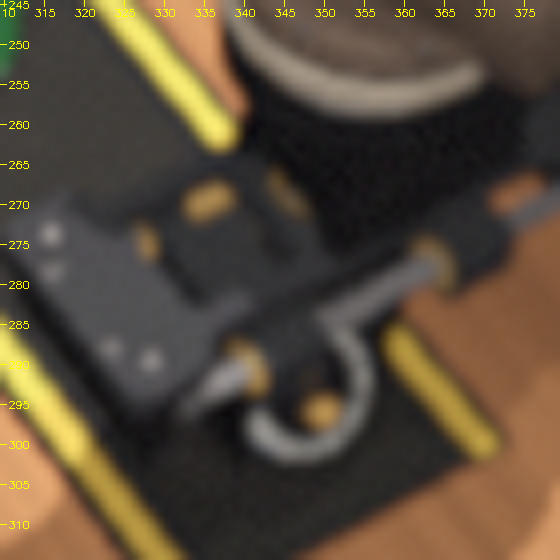

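It has swung: the top ring is at (346,292) and the grip still holds. I'll fit its tilt.

```bash
python3 - <<'E'
from fit import *
s=cam("scene"); st()
fit(s,[(339.8,299),(345,302.2),(350,301),(354.5,297),(356.5,291.5),(355,286.5),(352.5,284)],[467,305,75])
t=cam("top");crop(t,150,180,110,75,7,"t12.png",5)
E
```

```text
t 11.97 tcp [467.4 299.2  48. ] jawang 1.17 down [ 0.  0. -1.] F [-0.2  1.   1.1] open 0.441
T [467.7 312.1  73.5] th 35.9 cost 3.99 base [467.7 247.3  26.6] low corner [467.7 259.6   9.6]
```

View pics/t12.png

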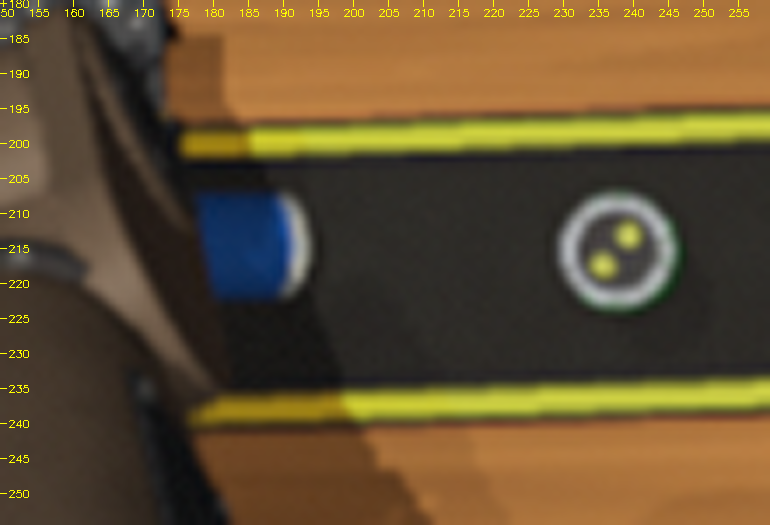

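It leans about 36–45°, with the base edge near the mat; the top view's rim at y≈235 agrees. I'll lift a little and pulse again.

Request:
apply_moves --pt "0 0 0.2" --pt "0 0 0.38" --pt "0 0 0.38" --pt "0 0 0.38" --pt "0 0 0.38" --pt "0 0 0.38" --yaw '[0, 0, 0, 0, 0, 0]' --jaw '[0.3, 0.3, 0.15, 0.12, 0.118, 0.25]'

```text
t: 12.78
eef_pos: [467.4, 299.1, 57.4]
tcp_rot: [-3.058, 1.571, 1.675]
ft_force: [0.2, 0.1, -1.5]
opening: 0.436
```

```bash
python3 - <<'E'
from fit import *
s=cam("scene"); st()
crop(s,310,245,70,70,8,"s13.png",5)
t=cam("top");crop(t,150,180,110,75,7,"t13.png",5)
E
```

```text
t 12.82 tcp [467.4 299.1  57.4] jawang 1.17 down [-0.  0. -1.] F [ 0.4 -0.3 -1.5] open 0.436
```

View pics/s13.png

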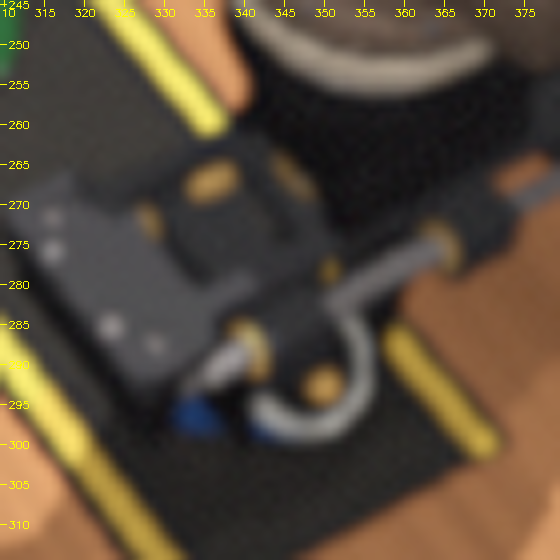

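View pics/t13.png

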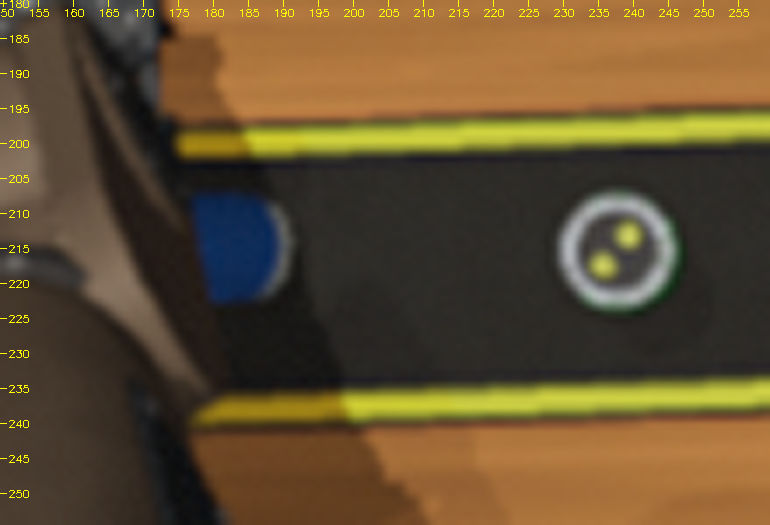

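It's progressing, leaning about 50° now. I'll pulse once more.

Request:
apply_moves --pt "0 0 0.1" --pt "0 0 0.1" --pt "0 0 0.1" --pt "0 0 0.1" --yaw '[0, 0, 0, 0]' --jaw '[0.12, 0.118, 0.118, 0.25]'

```text
t: 13.38
eef_pos: [467.5, 299.2, 60.0]
tcp_rot: [2.418, 1.57, 0.867]
ft_force: [0.7, 0.1, 0.6]
opening: 0.437
```

```bash
python3 - <<'E'
from fit import *
s=cam("scene"); st()
crop(s,310,245,70,70,8,"s14.png",5)
t=cam("top");crop(t,150,180,110,75,7,"t14.png",5)
E
```

```text
t 13.43 tcp [467.5 299.2  60. ] jawang 1.17 down [ 0.  0. -1.] F [-0.1  0.5  0.3] open 0.436
```

View pics/s14.png

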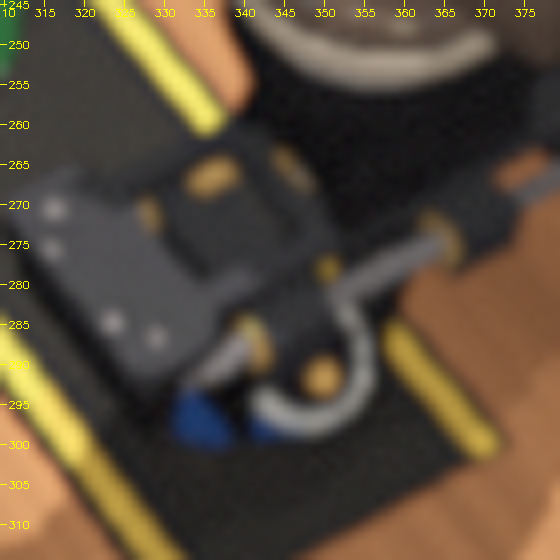

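View pics/t14.png

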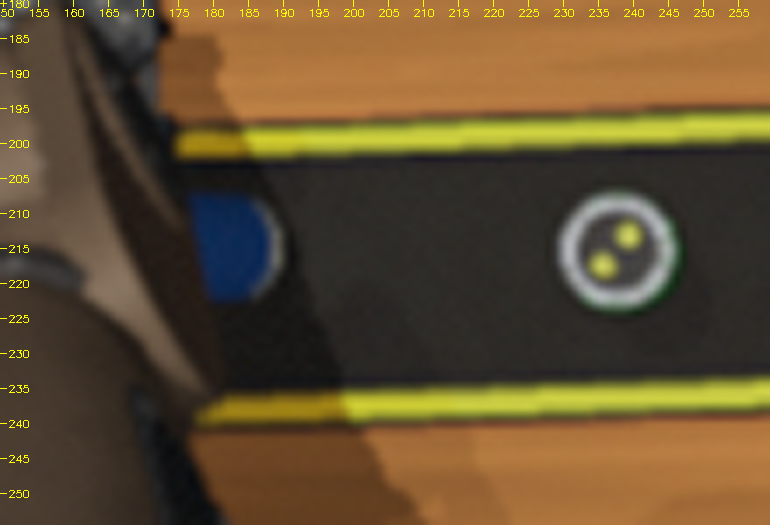

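It leans about 57° and the base edge is nearly under the grip, so dragging will now tip it the right way. I'll lower it to contact while moving −y with a medium grip.

Request:
apply_moves --pt "0 -0.05 -0.15" --pt "0 -0.15 -0.28" --pt "0 -0.3 -0.32" --pt "0 -0.45 -0.32" --pt "0 -0.65 -0.32" --pt "0 -0.85 -0.32" --pt "0 -1.05 -0.32" --pt "0 -1.25 -0.34" --pt "0 -1.45 -0.36" --pt "0 -1.65 -0.38" --pt "0 -1.65 -0.38" --yaw '[0, 0, 0, 0, 0, 0, 0, 0, 0, 0, 0]' --jaw '[0.15, 0.14, 0.13, 0.13, 0.13, 0.13, 0.13, 0.13, 0.13, 0.13, 0.13]'

```text
t: 14.85
eef_pos: [468.2, 257.9, 50.9]
tcp_rot: [2.007, 1.569, 0.456]
ft_force: [2.0, 0.7, 6.8]
opening: 0.437
```

```bash
python3 - <<'E'
from fit import *
s=cam("scene"); st()
crop(s,290,230,90,80,7,"s15.png",5)
t=cam("top");crop(t,150,180,110,75,7,"t15.png",5)
E
```

```text
t 14.9 tcp [468.2 258.   50.9] jawang 1.16 down [ 0.002  0.001 -1.   ] F [ 1.5 -0.1  7. ] open 0.436
```

View pics/s15.png

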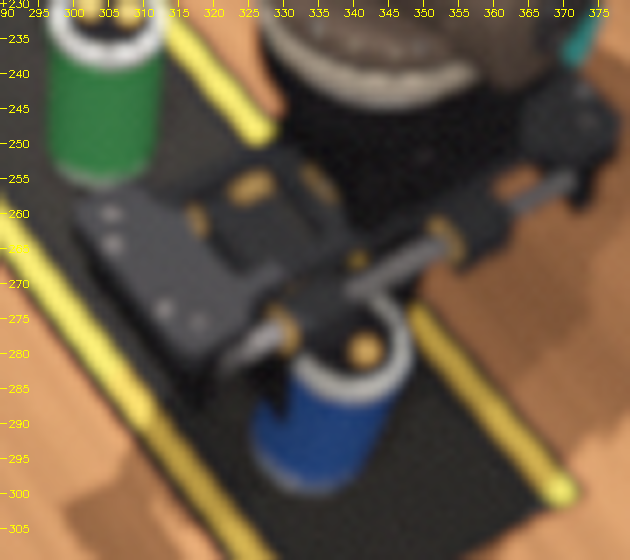

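View pics/t15.png

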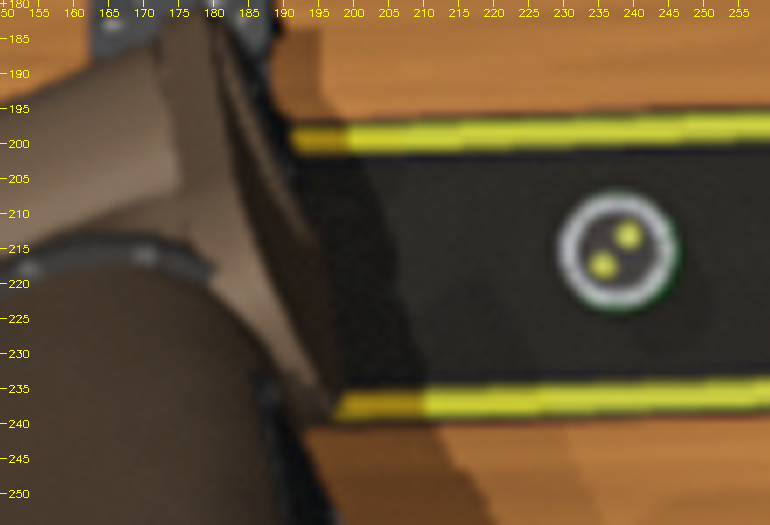

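```bash
python3 - <<'E'
from fit import *
s=cam("scene"); st()
p=fit(s,[(331.5,283),(336,286.3),(340,287),(345,285),(348,281),(348.3,276),(346,272)],[467.5,262,85])
G=np.array([468,258,69.7])
for th in(65,75,85,90,95):
    a=np.radians(th);u=np.array([0,np.cos(a),np.sin(a)]);n=np.array([0,-np.sin(a),np.cos(a)])
    for A in (64,):
        for e,nm in((G-A*u,"base"),(G+(80-A)*u,"top")):
            r=proj(s,[e+21*(np.cos(b)*n+np.sin(b)*np.array([1,0,0])) for b in np.linspace(0,2*np.pi,60)])
            print(th,nm,"cx",r.mean(0).round(1),"minx",r[:,0].min().round(1),"maxx",r[:,0].max().round(1),"maxy",r[:,1].max().round(1))
E
```

```text
t 15.0 tcp [468.2 258.   51. ] jawang 1.17 down [ 0.002  0.001 -1.   ] F [1.7 0.5 6.5] open 0.435
T [468.1 274.   88.6] th 56.0 cost 1.97 base [468.1 229.3  22.3] low corner [468.1 246.7  10.6]
65 base cx [327.3 283.1] minx 319.6 maxx 335.1 maxy 291.2
65 top cx [337.5 276.5] minx 329.3 maxx 345.7 maxy 285.1
75 base cx [329.4 286.9] minx 321.6 maxx 337.5 maxy 294.7
75 top cx [336.9 275.5] minx 328.5 maxx 345.4 maxy 283.7
85 base cx [331.8 290.4] minx 323.7 maxx 340.0 maxy 297.8
85 top cx [336.3 274.6] minx 327.8 maxx 344.9 maxy 282.2
90 base cx [333.  292.1] minx 324.9 maxx 341.2 maxy 299.2
90 top cx [336.  274.2] minx 327.4 maxx 344.7 maxy 281.4
95 base cx [334.2 293.6] minx 326.1 maxx 342.5 maxy 300.4
95 top cx [335.6 273.8] minx 327.1 maxx 344.4 maxy 280.6
```

Its base now sits on the mat at about y=258, and it leans roughly 12° towards +y. I'll pull the top a little further −y.

Request:
apply_moves --pt "0 -0.15 0" --pt "0 -0.3 0" --pt "0 -0.45 -0.02" --pt "0 -0.6 -0.04" --pt "0 -0.6 -0.04" --yaw '[0, 0, 0, 0, 0]' --jaw '[0.13, 0.13, 0.13, 0.13, 0.13]'

```text
t: 15.62
eef_pos: [468.1, 242.6, 49.8]
tcp_rot: [1.855, 1.569, 0.305]
ft_force: [0.2, 1.3, 2.9]
opening: 0.438
```

```bash
python3 - <<'E'
from fit import *
s=cam("scene"); st()
crop(s,290,230,90,80,7,"s16.png",5)
E
```

```text
t 15.68 tcp [468.  242.7  49.9] jawang 1.16 down [ 0.001  0.    -1.   ] F [ 0.7 -0.   3.9] open 0.435
```

View pics/s16.png

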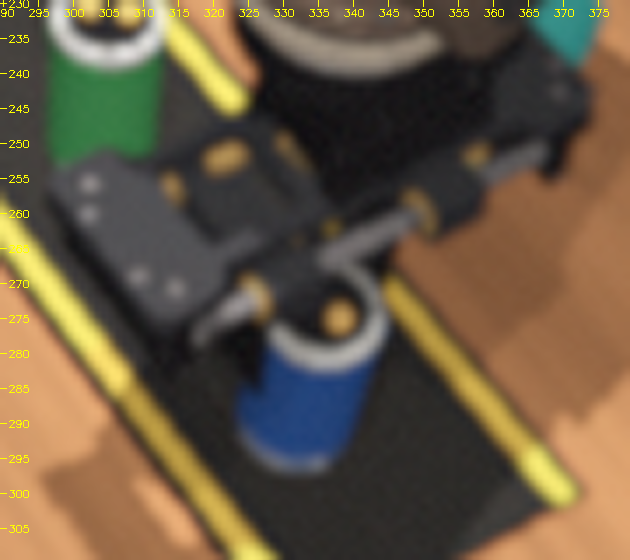

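It now leans about 8° with the base on the mat at y≈250, inside the self-righting range. I'll release and rise.

Request:
apply_moves --pt "0 0 0" --pt "0 0 0" --pt "0 0 0" --pt "0 0 0" --pt "0 0 0" --pt "0 0 0" --pt "0 0 1" --pt "0 0 2" --pt "0 0 4" --pt "0 0 5" --pt "0 0 5" --yaw '[0, 0, 0, 0, 0, 0, 0, 0, 0, 0, 0]' --jaw '[0.05, 0, -0.1, -0.3, -0.5, -0.7, -0.7, -0.7, -0.7, -0.7, -0.7]'

```text
t: 17.05
eef_pos: [468.7, 242.9, 176.5]
tcp_rot: [1.874, 1.566, 0.323]
ft_force: [-0.1, 0.1, -0.1]
opening: 0.847
```

```bash
python3 - <<'E'
from fit import *
s=cam("scene"); st()
crop(s,270,200,100,110,5.4,"s17.png",5)
E
```

```text
t 17.1 tcp [468.1 242.7 175. ] jawang 1.16 down [ 0.002  0.001 -1.   ] F [ 0.2  0.4 -0.1] open 0.852
```

View pics/s17.png

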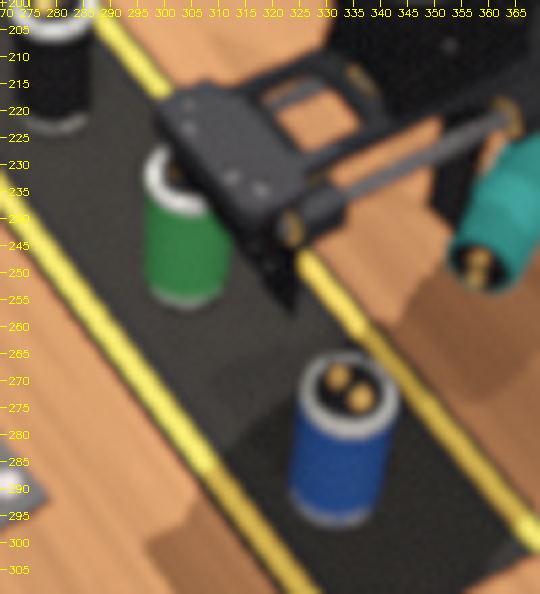

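The blue can stands upright: its base-to-top image vector of (3,−17.5) px matches the vertical prediction of (3,−17.9). Next is the lock button at about (665, −107.5, 54), approached with the fingers shut.

Request:
apply_moves --pt "0.8 -1.4 0.4" --pt "1.6 -2.8 0.4" --pt "2.4 -4.2 0.4" --pt "3.2 -5.6 0.4" --pt "4 -7 0.4" --pt "4.8 -8.4 0.4" --pt "5.6 -9.8 0.4" --pt "6.4 -11.2 0.4" --pt "7.2 -12.6 0.4" --pt "7.88 -14 0" --pt "7.88 -14 0" --pt "7.88 -14 -2" --pt "7.88 -14 -3" --pt "7.88 -14 -3.6" --pt "7.88 -14 -3.6" --pt "7.88 -14 -3.6" --yaw '[-1.5, -3, -4.5, -6, -7.5, -9, -10.5, -12, -13.5, -14.4, -14.4, -14.4, -14.4, -14.4, -14.4, -14.4]' --jaw '[1, 1, 1, 1, 1, 1, 1, 1, 1, 1, 1, 1, 1, 1, 1, 1]'

```text
t: 19.1
eef_pos: [665.5, -107.2, 86.1]
tcp_rot: [2.176, 1.567, -0.882]
ft_force: [0.9, 0.9, -0.4]
opening: 0.002
```

```bash
python3 - <<'E'
from h import *
s=cam("scene"); st()
crop(s,170,170,120,110,5.2,"s18.png",10)
t=cam("top"); cv2.imwrite("pics/t18.png",t["frame"][:,:,::-1])
E
```

```text
t 19.15 tcp [ 665.5 -107.3   86.2] jawang -85.22 down [ 0.003 -0.003 -1.   ] F [-0.2  0.2  1.5] open 0.005
```

View pics/s18.png

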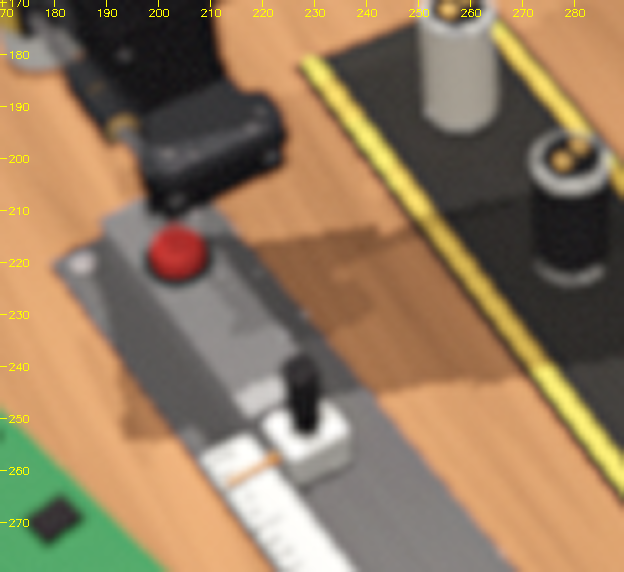

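View pics/t18.png

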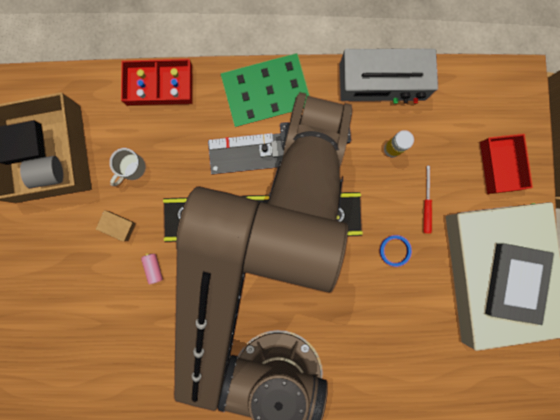

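The shut tips hang above the button, seen at (203,217). I'll press.

Request:
apply_moves --pt "0 0 -0.6" --pt "0 0 -1.1" --pt "0 0 -1.25" --pt "0 0 -1.35" --pt "0 0 -1.45" --pt "0 0 -1.55" --pt "0 0 -1.62" --pt "0 0 -1.68" --pt "0 0 -1.72" --pt "0 0 -1.72" --yaw '[0, 0, 0, 0, 0, 0, 0, 0, 0, 0]' --jaw '[1, 1, 1, 1, 1, 1, 1, 1, 1, 1]'

```text
t: 20.45
eef_pos: [665.6, -107.3, 44.1]
tcp_rot: [2.273, 1.566, -0.785]
ft_force: [-5.5, 1.1, 11.4]
opening: 0.006
```

```bash
python3 - <<'E'
from h import *
st()
E
```

```text
t 20.45 tcp [ 665.6 -107.3   44.1] jawang -85.23 down [ 0.003 -0.003 -1.   ] F [-5.5  1.1 11.4] open 0.006
```

Request:
apply_moves --pt "0 0 -0.04" --pt "0 0 -0.04" --pt "0 0 0.5" --pt "0 0 1.5" --pt "0 0 3" --pt "0 0 4" --pt "0 0 4" --yaw '[0, 0, 0, 0, 0, 0, 0]' --jaw '[1, 1, 1, 1, 0.5, 0, 0]'

```text
t: 21.32
eef_pos: [666.7, -107.6, 146.5]
tcp_rot: [2.551, 1.562, -0.507]
ft_force: [0.2, -0.3, -0.5]
opening: 0.267
```

```bash
python3 - <<'E'
from h import *
s=cam("scene"); st()
crop(s,175,195,110,115,5.2,"s19.png")
E
```

```text
t 21.38 tcp [ 665.9 -107.4  144.8] jawang -85.23 down [ 0.005 -0.004 -1.   ] F [-1.3 -0.2 -1. ] open 0.305
```

View pics/s19.png

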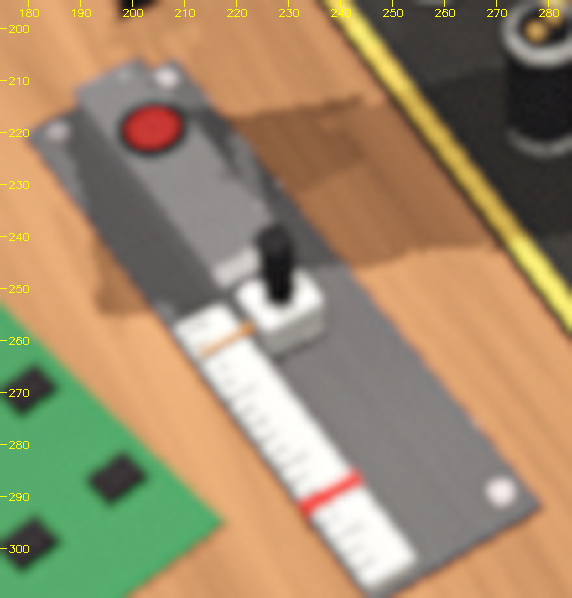

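The button is now flush, its red face at (204,219). Next I'll go over the knob at about (654.3, 25.5) and lower the open jaws around it, with the jaw axis along the gauge's y.

Request:
apply_moves --pt "-0.2 2 0" --pt "-0.46 4 0" --pt "-0.46 5.32 0" --pt "-0.46 5.32 0" --pt "-0.46 5.32 -0.6" --pt "-0.46 5.32 -1.2" --pt "-0.46 5.32 -1.7" --pt "-0.46 5.32 -1.7" --yaw '[0, 0, 0, 0, 0, 0, 0, 0]' --jaw '[-0.2, -0.2, -0.2, -0.2, -0.2, -0.2, -0.2, -0.2]'

```text
t: 22.38
eef_pos: [653.9, 25.0, 100.7]
tcp_rot: [2.129, 1.567, -0.93]
ft_force: [0.8, 0.2, 0.8]
opening: 0.599
```

```bash
python3 - <<'E'
from h import *
s=cam("scene"); st()
crop(s,175,195,110,115,5.2,"s20.png")
E
```

```text
t 22.43 tcp [654.3  25.2 101.7] jawang -85.26 down [ 0.004 -0.003 -1.   ] F [ 1.4 -0.7  0.3] open 0.601
```

View pics/s20.png

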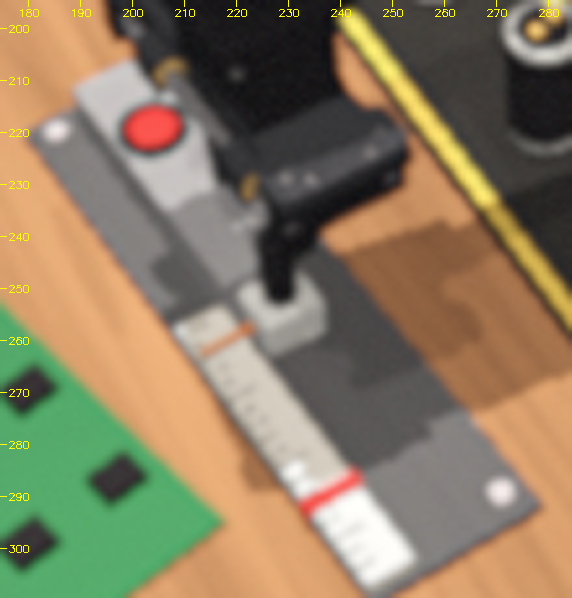

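Aligned above the knob. I'll lower and close.

Request:
apply_moves --pt "0 0 -0.8" --pt "0 0 -1.5" --pt "0 0 -2.1" --pt "0 0 -2.22" --pt "0 0 -2.22" --pt "0 0 -2.22" --pt "0 0 -2.22" --pt "0 0 -2.22" --pt "0 0 -2.22" --pt "0 0 -2.22" --yaw '[0, 0, 0, 0, 0, 0, 0, 0, 0, 0]' --jaw '[-0.2, -0.2, -0.2, -0.2, 1, 1, 1, 1, 1, 1]'

```text
t: 23.68
eef_pos: [654.3, 26.2, 46.4]
tcp_rot: [2.559, 1.566, -0.5]
ft_force: [-0.6, 6.5, 1.8]
opening: 0.211
```

```bash
python3 - <<'E'
from h import *
s=cam("scene"); st()
crop(s,175,195,110,115,5.2,"s21.png")
E
```

```text
t 23.73 tcp [654.3  26.2  46.5] jawang -85.27 down [ 0.004 -0.002 -1.   ] F [-1.4  7.   1.8] open 0.207
```

View pics/s21.png

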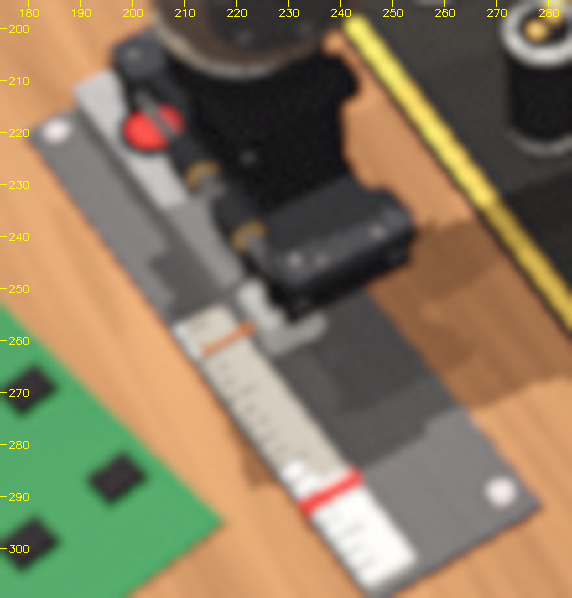

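Gripped at 20 mm opening. I'll draw out about 95 mm first, then measure.

Request:
apply_moves --pt "-0.03 0.35 0" --pt "-0.06 0.7 0" --pt "-0.09 1.1 0" --pt "-0.12 1.5 0" --pt "-0.16 1.9 0" --pt "-0.19 2.3 0" --pt "-0.22 2.7 0" --pt "-0.25 3.1 0" --pt "-0.29 3.5 0" --pt "-0.31 3.8 0" --pt "-0.31 3.8 0" --pt "-0.31 3.8 0" --yaw '[0, 0, 0, 0, 0, 0, 0, 0, 0, 0, 0, 0]' --jaw '[1, 1, 1, 1, 1, 1, 1, 1, 1, 1, 1, 1]'

```text
t: 25.22
eef_pos: [645.9, 121.3, 46.4]
tcp_rot: [2.209, 1.567, -0.849]
ft_force: [-2.5, -7.6, 1.9]
opening: 0.205
```

```bash
python3 - <<'E'
from h import *
s=cam("scene"); st()
crop(s,205,240,70,70,8,"s22.png",5)
t=cam("top"); crop(t,200,120,80,60,8,"t22.png",5)
E
```

```text
t 25.27 tcp [645.9 121.2  46.4] jawang -85.24 down [ 0.003 -0.003 -1.   ] F [-2.3 -7.3  2. ] open 0.203
```

View pics/s22.png

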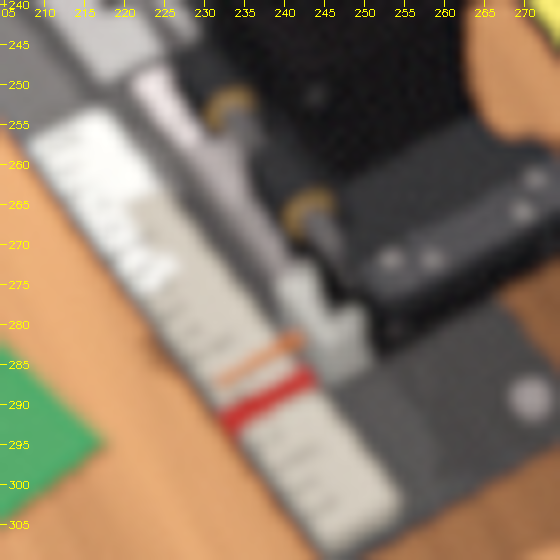

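View pics/t22.png

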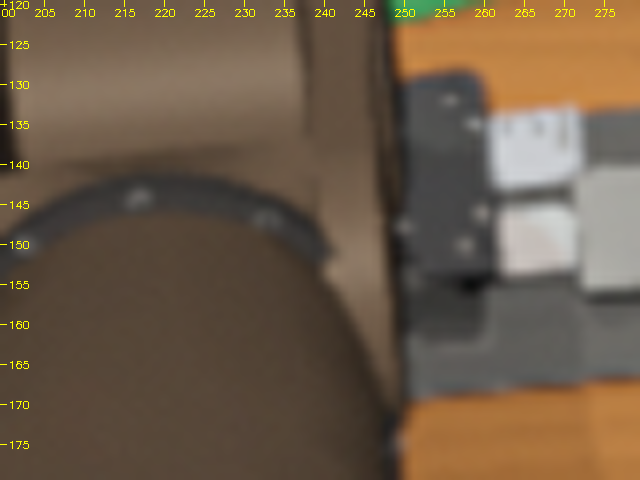

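```bash
python3 - <<'E'
from h import *
s=cam("scene"); g=np.array([-.082,.9966,0])
for n,ps,z in(("ptr",[(231.5,287.5),(242,281.5),(237,284.3)],23),("mark",[(233,292),(243.5,286.2),(238.3,289)],18.5)):
    for p in ps:
        X=atz(s,p,z);print(n,X.round(1),"gy",(X@g).round(1))
q=st();print("knob gy",(q["eef_pos"]@g).round(1))
E
```

```text
ptr [691.7 126.3  23. ] gy 69.1
ptr [660.2 123.2  23. ] gy 68.6
ptr [675.2 124.5  23. ] gy 68.7
mark [693.4 137.5  18.5] gy 80.2
mark [662.3 135.1  18.5] gy 80.4
mark [677.7 136.1  18.5] gy 80.1
t 25.38 tcp [645.9 121.1  46.4] jawang -85.25 down [ 0.003 -0.003 -1.   ] F [-2.9 -6.6  1.3] open 0.209
knob gy 67.8
```

Request:
apply_moves --pt "-0.02 0.25 0" --pt "-0.04 0.46 0" --pt "-0.04 0.46 0" --pt "-0.04 0.46 0" --pt "-0.04 0.46 0" --yaw '[0, 0, 0, 0, 0]' --jaw '[1, 1, 1, 1, 1]'

```text
t: 26.0
eef_pos: [644.8, 132.5, 46.4]
tcp_rot: [2.091, 1.566, -0.967]
ft_force: [0.5, -8.2, -0.2]
opening: 0.205
```

```bash
python3 - <<'E'
from h import *
s=cam("scene"); q=st();g=np.array([-.082,.9966,0]);print("knob gy",(q["eef_pos"]@g).round(1))
crop(s,220,265,35,35,16,"s23.png",5)
cv2.imwrite("pics/s23f.png",s["frame"][:,:,::-1])
E
```

```text
t 26.05 tcp [644.8 132.5  46.4] jawang -85.23 down [ 0.003 -0.004 -1.   ] F [ 0.5 -8.1 -0.3] open 0.205
knob gy 79.2
```

View pics/s23.png

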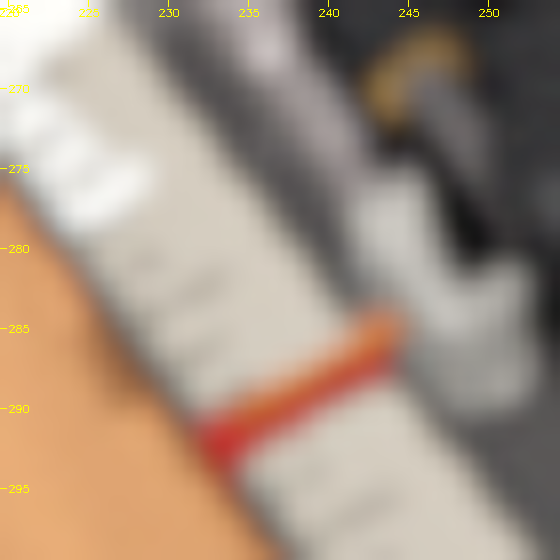

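View pics/s23f.png

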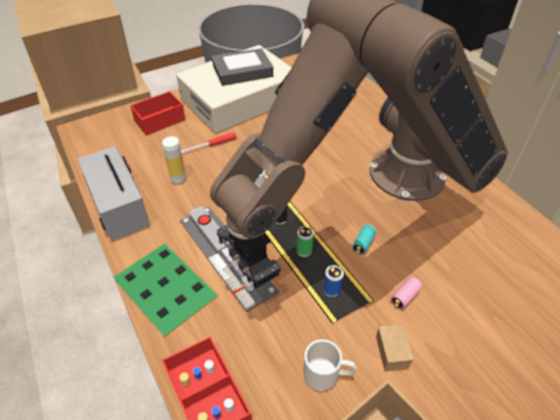

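```bash
python3 - <<'E'
from h import *
s=cam("scene"); g=np.array([-.082,.9966,0])
for p in[(235,290.2),(239,287.6),(243.5,284.6)]: print((atz(s,p,23)@g).round(1))
for x in(692,677,663):
    for d in (-2,0,2): print(x,d,proj(s,[x,0,0]+np.array([0,(80.2+d+.082*x)/.9966,23]))[0].round(1), end=' ')
    print()
E
```

```text
81.1
80.2
78.9
692 -2 [233.  290.2] 692 0 [233.3 290.8] 692 2 [233.7 291.4] 
677 -2 [238.1 287.4] 677 0 [238.4 287.9] 677 2 [238.8 288.5] 
663 -2 [242.8 284.7] 663 0 [243.1 285.3] 663 2 [243.5 285.9]
```

The pointer reads gy≈80.0 against 80.2 for the mark. One last look at the blue can, then I'll hand in.

```bash
python3 - <<'E'
from h import *
s=cam("scene"); crop(s,265,190,110,120,5,"s24.png",10); st()
E
```

```text
t 26.15 tcp [644.8 132.5  46.4] jawang -85.24 down [ 0.003 -0.004 -1.   ] F [ 0.6 -7.1  0.7] open 0.206
```

View pics/s24.png

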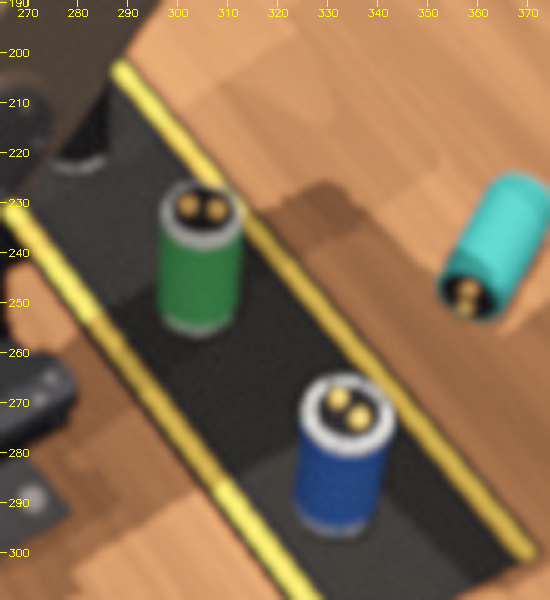

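The blue can stands upright between the yellow lines, with its top at (334,272). Green is where it was.

```bash
python3 - <<'E'
from cell import env
print(env.job_done())
E
```

```text
the job is handed in; nothing more can be done
None
```

I stood the blue capacitor up in its lane and let go of it. I then pressed the red lock button flush and drew the arm out by the black knob. The job is handed in at about 26 s with the knob still gripped.

- **Blue capacitor:** it stands upright between the yellow lines at about (468, 250). A first attempt to tip it only lifted it, and easing the grip once dropped it back flat on the mat. I regripped it, let it swing down in small steps, and dragged its base on the mat. It rocked upright when released.
- **Lock button:** the push met about 11 N at a tip height of 44 mm, and the button looked flush afterwards.
- **Pointer:** the scene camera puts the pointer at about 80.0 mm and the red band at 80.2 mm along the gauge. Three points along the pointer read 78.9 to 81.1 mm. The gripper's own position reads 79.2 mm, against 79.6 mm for the band from the top camera.
- **Other things on the bench:** green stands where it was. Black and white were partly or wholly hidden by the arm in the last picture, but nothing touched them. I saw nothing else disturbed.

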